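Stop the slide reader and take out its cassette

TASK

Stop the slide reader by pressing its round push button fully down and letting it come back up. Then pinch the two side catches of the slide cassette together, lift the cassette upright clear out of its well, and finish still holding it by the pinched catches, still and at least 5 cm above the top of the reader (do not put it down or let go). Leave the blanking plug, the beaker and the vial where they are.

Things in the scene. Friction and masses are not known exactly. Their poses are not given: they have to be found in the camera images.
- reader: flat white bench instrument fixed to the worktop, 170 (x) x 260 (y) x 60 mm high; origin at the centre of its underside, x away from the robot, y to its left, z up. Two wells side by side in its top hold the cassette and the blanking plug; which is where varies. A tall oven stands to the left (x over 0.43, y over 0.4 m): draw the hand in toward the base before swinging over
- well_left (a point): centre of the floor of the left well, at reader (20, 60, 25) mm. The well opens 66 (x) x 53 (y) mm in the top and is 35 mm deep; below an 11 mm thick lip its two y walls are set back 7 mm, and the cassette's catch noses sit under those lips
- well_right (a point): the same for the right well, at reader (20, -60, 25) mm
- stop_button_top (a point): centre of the top face of the reader's push button, a white disc 28 mm across on the front strip of the reader's top, on its middle line; it is pressed straight down. The cassette stands 45 mm above the reader's top, 72 mm behind the button and 60 mm to the side
- stop_button (a joint): travel of the push button: 0 up, 0.006 m fully down; a spring needs about 5 N at the bottom and returns it
- cassette: grey slide cassette holding upright glass slides, open at the top, 62 (x) x 28 (y) x 80 mm high, standing in a well and rising 45 mm above the reader's top; its lowest 38 mm have guide cheeks 50 mm wide in y (1.5 mm play in the well). Origin at the centre of its underside, axes as the reader's; about 0.18 kg. It cannot be lifted until both catches are pinched
- cassette_grip (a point): point midway between the two thumb pads, 66 mm above the cassette's underside; grasp here from above with the fingers closing along the cassette's y
- catch_a_pad (a point): centre of the outer face of the black ribbed thumb pad on the cassette's +y side, 24 (x) x 26 (z) mm, 28 mm from the cassette's middle when released; its lower edge is 17 mm above the reader's top
- catch_b_pad (a point): the same on the cassette's -y side; the pads are 56 mm apart when released and 42 mm apart when fully pinched
- catch_a (a joint): travel of catch a toward the cassette's middle: 0 released (held outward by a spring of 3 N), 0.007 m fully pinched against its stop (6.5 N). Its nose overlaps the lip of the well by about 4.5 mm when the cassette is centred, so pinch to the stop. A grip of 25 to 30 N holds the cassette without slipping
- catch_b (a joint): the same for catch b
- blank_plug: white blanking plug lying in the other well, 62 x 49 x 37 mm with a small 8 x 30 x 10 mm tab on top; origin at the centre of its underside; loose, stays where it is
- beaker_100: small glass beaker, 58 x 66 x 72 mm, standing on the worktop to the left of the reader; origin at the centre of its base; stays where it is
- vial_0: capped vial, 22 mm across, 50 mm high, standing on the worktop to the right of the reader near its front; origin at the centre of its base; stays where it is
Not all that is in view belongs to the job. What is shaped like the blank_plug but green or red is not meant. What is meant by the vial_0 is not pink, and is the larger of those in its own colour.

How it is judged:
On the way, in this order (a step that is already met when the one before it is completed fails the run):
1. the push button is pressed fully down (5 of its 6 mm or more) while the cassette sits in its well (value of joint stop_button above 0.005 m and distance of cassette from where it was at the start of the episode below 0.006 m), for 0.05 s.
2. the push button is let up again while the cassette still sits in its well (value of joint stop_button below 0.001 m and distance of cassette from where it was at the start of the episode below 0.006 m), for 0.05 s.
3. both catches are pinched in (5 of their 7 mm or more) by the fingers with the cassette still in its well (value of joint each of catch_a, catch_b above 0.005 m and distance of cassette from where it was at the start of the episode below 0.01 m and contact force between the fingers and cassette above 3 N), for 0.05 s.
At the end, for the whole second after the job is handed in: Fingers hold the cassette still, upright (0.25 rad), both catches pinched 5 mm or more, underside 45 mm or more above the reader's top, touching no other thing; button up; plug moved under 10 mm, beaker and vial under 20 mm (height (world z) of cassette above 0.105 m and angle between cassette's own z axis and vertical below 0.25 rad and linear speed of cassette below 0.03 m/s and value of joint each of catch_a, catch_b above 0.005 m and contact force between the fingers and cassette above 3 N and contact force between cassette and reader below 0.1 N and contact force between cassette and blank_plug below 0.1 N and contact force between cassette and beaker_100 below 0.1 N and contact force between cassette and vial_0 below 0.1 N and value of joint stop_button below 0.001 m and distance of blank_plug from where it was at the start of the episode below 0.01 m and distance of each of beaker_100, vial_0 from where it was at the start of the episode below 0.02 m); the arm keeps its last pose, push and grip.
It fails at once if the blanking plug is disturbed (distance of blank_plug from where it was at the start of the episode above 0.015 m).
It fails at once if the beaker or the vial is disturbed (distance of any of beaker_100, vial_0 from where it was at the start of the episode above 0.03 m).
It fails at once if the cassette is tipped far over (angle between cassette's own z axis and vertical above 0.6 rad).
It also fails if it takes over 50 s, if anything falls off the work surface, if the arm or the gripper's body presses on something with over 40 N, if the wrist force passes 120 N, or if a joint passes its speed limit or range.

ROBOT

A 7-joint arm with a two-finger parallel gripper is mounted at the origin on a cart in front of the work surface, level with it; the furniture and walls round the work are solid. World frame = base frame: x ahead of the robot, y to its left, z up, the work surface at z = 0. Lengths are in m, angles in rad, forces in N, time in s.
With the tool pointing down it reaches from about 0.425 to 0.925 m from the base axis. Payload 6.8 kg.
Tool frame: the origin (TCP) lies between the finger pads; the fingertips stand bot.finger_overhang ahead of it and the grasp point (between the pads) lies 6 mm ahead of it (bot.finger_overhang is the distance from the TCP to the fingertips, in m); z points along the fingers, y is the line along which they close (so a half turn about z gives the same grasp; the last joint's range is limited). The gripper opens to 88 mm and grips with 3 to 60 N. Pads are 20 mm wide; open, the fingers measure 115 mm over their backs; the gripper's body (75 mm by 178 mm) begins 61 mm behind the grasp point.
Start: joints at [-1.458, 0.477, 0.022, 1.555, -0.011, 1.109, -0.083], TCP at [0.148, 0.659, 0.248] pointing down, gripper open.
Joint ranges: [-2.96, 2.96], [-0.34, 2.1], [-1.41, 1.46], [0.24, 2.44], [-1.37, 4.51], [0.17, 1.92], [-2.96, 2.96]. Speed limits (rad/s): [2.39, 2.39, 3.14, 3.14, 3.14, 3.14, 3.14].

INTERFACE

Orientations are given as a unit quaternion [w, x, y, z].
In Python, from workcell import monitor, viewer, close_job, bot gives the robot as it stands. The module is installed in compiled form; this text tells all that it offers.
- The arm moves only by the tool drive_tool, never from a script. Its argument "deltas" is text: rows parted by semicolons, each of 7 numbers parted by spaces: the turn, a rotation vector about the tool's x, y, z in rad, then the shift along the tool's x, y, z in m, then the opening, from 0 (shut) to 1 (fully open). In form: rx ry rz x y z fingers; .... A call has 1 to 5 rows; each row is the pose to reach, as a shift and turn from the pose commanded when the call began, along the tool's axes at that moment; what a row does not reach only later rows make up. A row lasts 1/10 s, in which the tool goes at most 50 mm and 8.59 degrees, less where a joint would pass 70% of its speed; a pose out of reach is approached as far as the arm can. A call with a gripper value outside its range is refused whole. The fingers move at their own pace and stop on an object; "grip_force" is the grip in N (left out, the last holds). Time passes only in rows, so rows that repeat a pose let the fingers close. It gives the time, the measured TCP pose, the force, the opening and the grip force at its end, in the units of the state.
- monitor.get_state(): the state, without advancing time (a new reading comes with each control period).
- viewer.snapshot(name): name is "scene" or "side" or "wrist"; returns the picture (384x512x3 uint8, blue, green, red); there is no depth.
- viewer.get_calibration(name): a dict with "mtx" (3x3 intrinsics, pixels), "camera_from_world" (4x4, takes a point from world to camera coordinates); the wrist camera has in their place "mount" (4x4, takes a point from camera to tool coordinates, whose origin is the TCP and whose axes are the flange's). Camera axes: x right, y down, z forward; pixel columns grow to the right and rows downward; lengths in m; the calibration is good to about 2 mm. A picture is of the moment at which its call begins: read the wrist's pose just before it. get_calibration takes no time and is no camera call.
- close_job(): hands the job in; it is judged then, once.
The state is a dict: "clock": time; "joint_pos": joint angles; "dq": joint speeds; "joint_efforts": joint torques, N m; "position": TCP position; "orientation": TCP orientation; "wrist_force": force on the tool from outside, world axes, zero at the start; "wrist_torque": the same for the moment, N m; "grip_width": finger opening in m; "grip_force": force on a finger pad.
Only numpy, scipy, OpenCV 4.12 (cv2) and the standard library are available. Lean on these libraries where they do the work, as an engineer would, in place of code of your own. Each camera call takes 0.05 s, during which the arm holds its last target. There are 200 camera calls.

## Working session

There is one attempt and no reset: what is moved stays moved. The work goes in short steps, Python scripts to look and compute and a tool call to move; the robot and the scene stay as the last step left them, time stands still between calls to the robot, and variables do not carry over. Pictures are saved under pics/ and viewed, at most 10 in all, crops included, and the job is handed in when it is done.

Besides the shell and the picture viewer there is one more tool, called after ">>>" as name(argument=value, ...) on one line, values as JSON. drive_tool: Moves the arm, as the interface text tells. Its arguments: {"type":"object","properties":{"deltas":{"type":"string"},"grip_force":{"type":"number"}},"required":["deltas"]}

```bash
mkdir -p pics; python3 - <<'E'
from workcell import monitor, viewer, bot
import cv2,numpy as np
s=monitor.get_state()
for k in("clock","position","orientation","grip_width"):print(k,s[k])
print(bot.finger_overhang)
a=viewer.snapshot("scene");b=viewer.snapshot("side")
cv2.imwrite("pics/scene.png",a);cv2.imwrite("pics/side.png",b)
for n in("scene","side"):
  c=viewer.get_calibration(n);print(n,np.round(c["mtx"],1).tolist(),np.round(c["camera_from_world"],3).tolist())
print(np.round(viewer.get_calibration("wrist")["mount"],3).tolist())
E
```

```text
clock 0.0
position [0.14771527 0.65809697 0.2467135 ]
orientation [-4.17667821e-05  1.10177331e-01  9.93911567e-01 -8.66858232e-04]
grip_width 0.08789097285250456
0.025
scene [[403.9, 0.0, 255.4], [0.0, 403.9, 190.0], [0.0, 0.0, 1.0]] [[0.773, -0.633, 0.022, -0.311], [-0.273, -0.365, -0.89, 0.268], [0.572, 0.683, -0.455, 0.554], [0.0, 0.0, 0.0, 1.0]]
side [[376.6, 0.0, 259.4], [0.0, 376.6, 187.1], [0.0, 0.0, 1.0]] [[0.956, -0.294, 0.008, -0.466], [-0.147, -0.502, -0.852, 0.211], [0.254, 0.813, -0.523, 0.794], [0.0, 0.0, 0.0, 1.0]]
[[0.001, -0.957, -0.291, 0.079], [1.0, 0.001, 0.0, -0.0], [0.0, -0.291, 0.957, -0.136], [0.0, 0.0, 0.0, 1.0]]
```

View pics/scene.png

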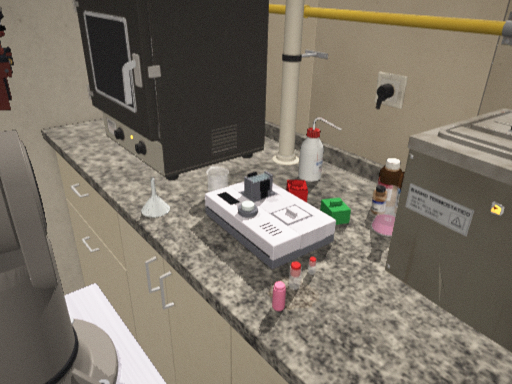

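View pics/side.png

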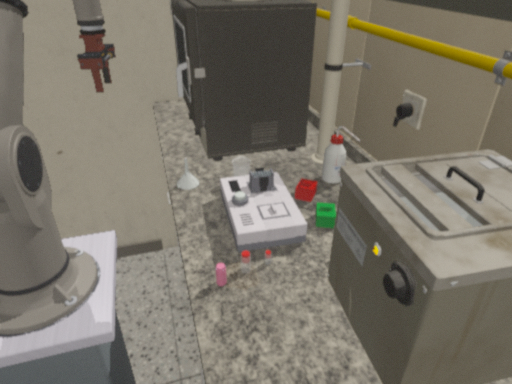

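Scene picture: the reader has its cassette in the left well (258,186), the button at (247,209) and the white plug in the right well (291,213). The green (335,210) and red (297,188) plug shapes are decoys. Vial candidates are red-capped at (295,272), a smaller red-capped one at (312,263), and pink at (279,296). The first fits because it is the larger of the non-pink ones. I'll confirm this in an enlarged crop.

```bash
python3 - <<'E'
import cv2,numpy as np
a=cv2.imread("pics/scene.png")[165:315,200:350];b=cv2.imread("pics/side.png")[150:290,205:315]
A=cv2.resize(a,None,fx=3,fy=3,interpolation=cv2.INTER_CUBIC);B=cv2.resize(b,None,fx=3,fy=3,interpolation=cv2.INTER_CUBIC)
o=np.zeros((450,780,3),np.uint8);o[:,:450]=A;o[:420,450:780]=B
cv2.imwrite("pics/crop.png",o)
E
```

```text
(no output)
```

View pics/crop.png

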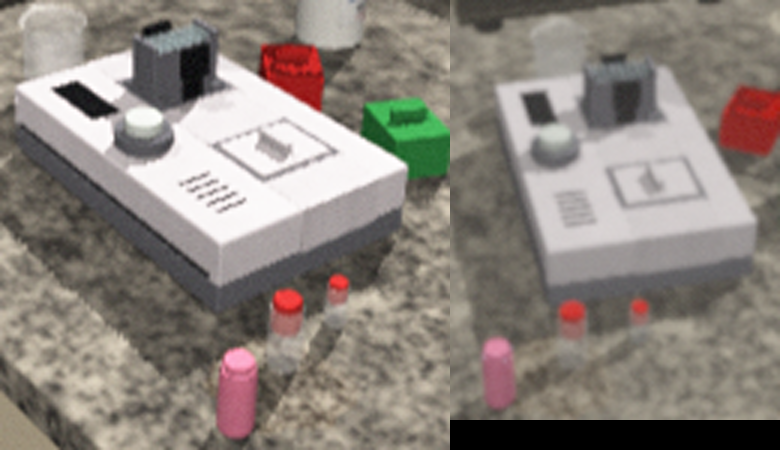

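Crop: the larger red-capped vial (scene 295,275) is confirmed as vial_0. The cassette is grey in the left well, and the white plug is recessed in the right one. Next I fit the reader pose to its top corners.

```bash
cat > h.py <<'E'
from workcell import monitor, viewer
import cv2,numpy as np
from scipy.optimize import least_squares
from scipy.spatial.transform import Rotation as R
def proj(n,P):
  c=viewer.get_calibration(n);T=c["camera_from_world"];K=c["mtx"]
  q=(K@(T[:3,:3]@np.atleast_2d(P).T+T[:3,3:])).T
  return q[:,:2]/q[:,2:]
def tri(obs):
  return least_squares(lambda p:np.ravel([proj(n,p)[0]-np.array(u) for n,u in obs]),[.6,.2,.07])
def r2w(p,P):
  c,s=np.cos(p[2]),np.sin(p[2]);P=np.atleast_2d(P)
  return np.c_[p[0]+c*P[:,0]-s*P[:,1],p[1]+s*P[:,0]+c*P[:,1],P[:,2]]
E
python3 - <<'E'
from h import *
M=np.array([[-.085,-.13,.06],[-.085,.13,.06],[.085,-.13,.06]])
S=[("scene",[[272.3,248.3],[205.3,196],[335.3,221]]),("side",[[237.3,233.6],[220.7,179],[306,220.7]])]
for SS in(S,S[:1],S[1:]):
  r=least_squares(lambda p:np.ravel([proj(n,r2w(p,M))-u for n,u in SS]),[.6,.2,0]);print(r.x.round(4),r.fun.round(1))
  if SS is S:p=r.x
b=tri([("scene",[248.3,205]),("side",[240,195])]);print("button",b.x.round(4),b.fun.round(1),"exp",r2w(p,[[-.052,0,.07],[.02,.06,.091],[.02,.06,.105]]).round(4))
v=tri([("scene",[296,264]),("side",[245.5,253.5])]);print("vialtop",v.x.round(3))
P=r2w(p,[[.02,.06,.105],[.02,.06,.06]]);print(proj("scene",P).round(),proj("side",P).round())
E
```

```text
[ 0.5182  0.1044 -0.0573] [ 0.5 -1.8 -1.5 -3.   1.2 -1.  -1.   0.8 -1.6 -0.8  1.1  3.3]
[ 0.5143  0.1    -0.0625] [ 0.   0.  -1.7 -1.9  1.5  0.7]
[ 0.5207  0.11   -0.0525] [-0.2 -0.8 -1.3 -1.8  1.3  1.6]
button [0.4683 0.1074 0.0784] [-0.1 -0.3  0.   0.4] exp [[0.4662 0.1074 0.07  ]
 [0.5416 0.1632 0.091 ]
 [0.5416 0.1632 0.105 ]]
vialtop [ 0.432 -0.077  0.051]
[[258. 176.]
 [258. 193.]] [[261. 172.]
 [261. 186.]]
```

>>> drive_tool(deltas="0 0 0 -0.033 -0.036 0 1; 0 0 0 -0.066 -0.072 0 1; 0 0 0 -0.1 -0.108 0 1; 0 0 0 -0.133 -0.144 0 1; 0 0 0 -0.166 -0.18 0 1")

```text
clock: 0.6
position: [0.271, 0.4445, 0.2474]
orientation: [-0.0, 0.11, 0.994, -0.0]
wrist_force: [1.6, -0.2, 0.1]
grip_width: 0.0878
grip_force: 0.0
```

>>> drive_tool(deltas="0 0 0 -0.033 -0.036 0 0.5; 0 0 0 -0.066 -0.072 0 0; 0 0 0 -0.1 -0.108 0 0; 0 0 0 -0.133 -0.144 0 0; 0 0 0 -0.166 -0.18 0 0")

```text
clock: 1.1
position: [0.3934, 0.2327, 0.2476]
orientation: [-0.0, 0.11, 0.994, 0.0]
wrist_force: [0.5, 0.5, -0.0]
grip_width: 0.0511
grip_force: 0.0
```

>>> drive_tool(deltas="0 0 -0.06 -0.033 -0.036 0 0; 0 0 -0.12 -0.066 -0.072 0 0; 0 0 -0.165 -0.1 -0.108 0 0; 0 0 -0.165 -0.1 -0.108 0 0; 0 0 -0.165 -0.1 -0.108 0 0")

```text
clock: 1.6
position: [0.4669, 0.1064, 0.2474]
orientation: [-0.0, 0.03, 1.0, -0.0]
wrist_force: [-0.9, 1.4, 0.1]
grip_width: 0.0109
grip_force: 0.0
```

```bash
cat >> h.py <<'E'
def wpose():
  s=monitor.get_state();q=np.array(s["orientation"]);T=np.eye(4)
  T[:3,:3]=R.from_quat(q[[1,2,3,0]]).as_matrix();T[:3,3]=s["position"];return T
def wsnap(f):
  T=wpose();cv2.imwrite("pics/%s.png"%f,viewer.snapshot("wrist"));np.save(f,T);return T
def wray(f,uv,z):
  c=viewer.get_calibration("wrist");C=np.load(f+".npy")@c["mount"]
  d=C[:3,:3]@np.linalg.inv(c["mtx"])@[*uv,1];return C[:3,3]+d*(z-C[2,3])/d[2]
def wproj(f,P):
  c=viewer.get_calibration("wrist");T=np.linalg.inv(np.load(f+".npy")@c["mount"])
  q=(c["mtx"]@(T[:3,:3]@np.atleast_2d(P).T+T[:3,3:])).T;return q[:,:2]/q[:,2:]
E
python3 - <<'E'
from h import *
T=wsnap("w1");print(T.round(3),monitor.get_state()["clock"],monitor.get_state()["joint_pos"])
print(wproj("w1",r2w([.5182,.1044,-.0573],[[-.052,0,.07],[.02,.06,.105],[-.085,.13,.06]])).round())
E
```

```text
[[-0.998  0.059 -0.001  0.467]
 [ 0.059  0.998 -0.     0.106]
 [ 0.001 -0.    -1.     0.247]
 [ 0.     0.     0.     1.   ]] 1.65 [-0.67854074  0.15036375  0.3588327   2.02987725 -0.06417254  0.97262815
  1.22719301]
[[257. 178.]
 [311. 248.]
 [370. 148.]]
```

View pics/w1.png

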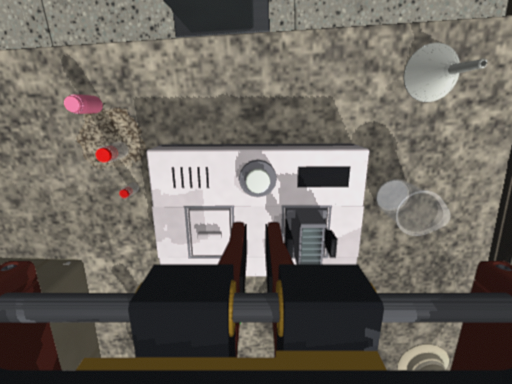

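Wrist view: button at (258,180), reader front-top corners at (149,149) and (369,151), slides top at about (312,243). All of these agree with the prediction. I'll compute a refinement.

```bash
python3 - <<'E'
from h import *
for z in(.07,.078):print(z,wray("w1",[258,180],z).round(4))
a=wray("w1",[149,149.5],.06);b=wray("w1",[369,151],.06);print(a,b,np.linalg.norm(a-b),np.arctan2(*(a-b)[:2])) 
print(wray("w1",[312,243],.1).round(4),monitor.get_state()["wrist_force"])
E
```

```text
0.07 [0.4692 0.1087 0.07  ]
0.078 [0.4671 0.1087 0.078 ]
[ 0.42820655 -0.01491092  0.06      ] [0.44472407 0.23859366 0.06      ] 0.2540421274840245 -3.0765278996178202
[0.5376 0.1652 0.1   ] [-0.49998832 -0.05309969 -0.68681707]
```

>>> drive_tool(deltas="0 0 0 0 0 0.04 0; 0 0 0 0 0 0.08 0; 0 0 0 0 0 0.11 0; 0 0 0 0 0 0.12 0; 0 0 0 0 0 0.12 0", grip_force=10)

```text
clock: 2.15
position: [0.4656, 0.1084, 0.1267]
orientation: [-0.001, 0.027, 1.0, -0.0]
wrist_force: [0.7, -0.3, -0.7]
grip_width: 0.0005
grip_force: 0.0
```

>>> drive_tool(deltas="0 0 0 0 0 0.006 0; 0 0 0 0 0 0.012 0; 0 0 0 0 0 0.018 0; 0 0 0 0 0 0.022 0; 0 0 0 0 0 0.022 0")

```text
clock: 2.65
position: [0.4671, 0.1076, 0.1056]
orientation: [0.0, 0.028, 1.0, 0.0]
wrist_force: [-0.3, 0.9, 1.6]
grip_width: 0.0005
grip_force: 1.2
```

>>> drive_tool(deltas="0 0 0 0 0 0.002 0; 0 0 0 0 0 0.004 0; 0 0 0 0 0 0.004 0")

```text
clock: 2.95
position: [0.4671, 0.1076, 0.1018]
orientation: [0.0, 0.028, 1.0, 0.0]
wrist_force: [-0.8, 0.6, 4.5]
grip_width: 0.0006
grip_force: 2.3
```

>>> drive_tool(deltas="0 0 0 0 0 0.001 0; 0 0 0 0 0 0.002 0; 0 0 0 0 0 0.002 0")

```text
clock: 3.25
position: [0.4672, 0.1076, 0.101]
orientation: [0.0, 0.028, 1.0, 0.001]
wrist_force: [-4.9, 0.1, 21.0]
grip_width: 0.0005
grip_force: 10.6
```

The button hit its stop (21 N) and is pressed. Now I release it and move above the cassette.

>>> drive_tool(deltas="0 0 0 0 0 -0.01 0; 0 0 0 0 0 -0.04 0; 0 0 0 0 0 -0.08 0; 0 0 0 0 0 -0.09 0.5; 0 0 0 0 0 -0.09 1")

```text
clock: 3.75
position: [0.4676, 0.1076, 0.1908]
orientation: [0.001, 0.028, 1.0, 0.001]
wrist_force: [-0.9, -0.0, 0.5]
grip_width: 0.013
grip_force: 0.0
```

>>> drive_tool(deltas="0 0 0 -0.03 0.025 0 1; 0 0 0 -0.06 0.05 0 1; 0 0 0 -0.0715 0.06 0 1; 0 0 0 -0.0715 0.06 0 1; 0 0 0 -0.0715 0.06 0 1")

```text
clock: 4.25
position: [0.5402, 0.1623, 0.1878]
orientation: [-0.002, 0.028, 1.0, -0.001]
wrist_force: [-0.2, -0.6, -0.5]
grip_width: 0.0529
grip_force: 0.0
```

```bash
python3 - <<'E'
from h import *
T=wsnap("w2");print(T.round(4));s=monitor.get_state();print(s["grip_width"],s["joint_pos"])
g=T[:3,3];print(wproj("w2",[[g[0],g[1],.091],[g[0],g[1],.105]]+[list(g[:2]+T[:2,1]*d)+[.09] for d in(-.028,.028)]).round(1))
E
```

```text
[[-0.9984  0.0561 -0.0032  0.5402]
 [ 0.0561  0.9984 -0.0019  0.1623]
 [ 0.0031 -0.0021 -1.      0.1878]
 [ 0.      0.      0.      1.    ]]
0.057284560683412415 [-0.67340522  0.37426277  0.34204092  1.90040975 -0.15707473  0.89600206
  1.25973341]
[[256.2 201. ]
 [256.2 206.4]
 [224.4 200.6]
 [288.  200.7]]
```

View pics/w2.png

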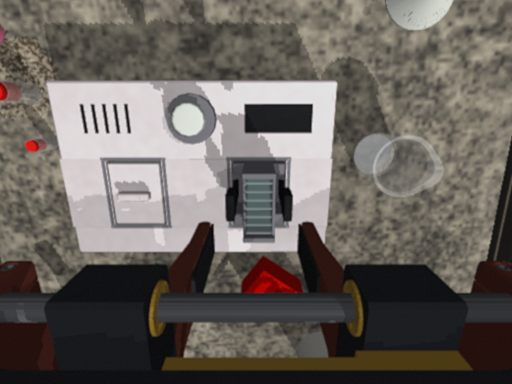

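Wrist view: the pads are at (232,205) and (286,207), and the cassette centre is at about (259.5,206) against a predicted 256. It sits about 2.5 mm toward tool +y, and x agrees.

>>> drive_tool(deltas="0 0 0 0 0.0025 0 1; 0 0 0 0 0.0025 0 1; 0 0 0 0 0.0025 0.01 1; 0 0 0 0 0.0025 0.025 1; 0 0 0 0 0.0025 0.04 1")

```text
clock: 4.8
position: [0.5415, 0.1657, 0.1489]
orientation: [0.0, 0.028, 1.0, 0.0]
wrist_force: [-0.4, 0.5, -0.4]
grip_width: 0.0876
grip_force: 0.0
```

>>> drive_tool(deltas="0 0 0 0 0 0.02 1; 0 0 0 0 0 0.035 1; 0 0 0 0 0 0.045 1; 0 0 0 0 0 0.051 1; 0 0 0 0 0 0.051 1")

```text
clock: 5.3
position: [0.5414, 0.1656, 0.098]
orientation: [-0.0, 0.028, 1.0, -0.0]
wrist_force: [-0.9, 0.6, -0.6]
grip_width: 0.0881
grip_force: 0.0
```

```bash
python3 - <<'E'
from h import *
print(wsnap("w3").round(4),monitor.get_state()["wrist_force"])
E
```

```text
[[-9.984e-01  5.590e-02 -9.000e-04  5.414e-01]
 [ 5.590e-02  9.984e-01 -5.000e-04  1.656e-01]
 [ 9.000e-04 -5.000e-04 -1.000e+00  9.800e-02]
 [ 0.000e+00  0.000e+00  0.000e+00  1.000e+00]] [1.65406609 0.20610445 0.80599109]
```

View pics/w3.png

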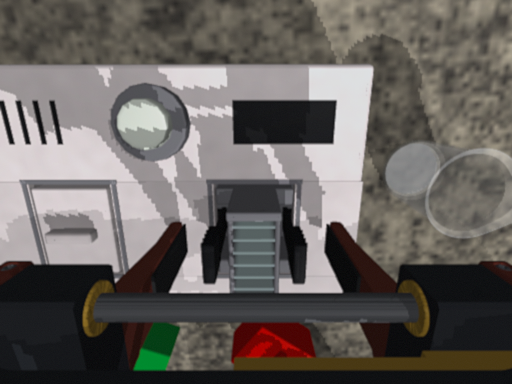

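The cassette pads (203 and 306) are centred between the fingers (about 185 and 327), within 1 mm. Closing.

>>> drive_tool(deltas="0 0 0 0 0 0 0.65; 0 0 0 0 0 0 0.55; 0 0 0 0 0 0 0.4; 0 0 0 0 0 0 0.2; 0 0 0 0 0 0 0", grip_force=28)

```text
clock: 5.85
position: [0.5419, 0.1656, 0.0989]
orientation: [0.0, 0.028, 1.0, 0.0]
wrist_force: [-0.6, -0.9, 2.1]
grip_width: 0.051
grip_force: 4.2
```

>>> drive_tool(deltas="0 0 0 0 0 0 0; 0 0 0 0 0 0 0; 0 0 0 0 0 0 0; 0 0 0 0 0 0 0; 0 0 0 0 0 0 0")

```text
clock: 6.35
position: [0.5419, 0.1655, 0.0993]
orientation: [0.0, 0.028, 1.0, 0.0]
wrist_force: [-1.7, -1.0, 6.9]
grip_width: 0.039
grip_force: 28.0
```

Grip is 28 N. Width reads 39 mm against an expected 42, so I'll lift gently and check.

>>> drive_tool(deltas="0 0 0 0 0 -0.003 0; 0 0 0 0 0 -0.006 0; 0 0 0 0 0 -0.009 0; 0 0 0 0 0 -0.012 0; 0 0 0 0 0 -0.012 0")

```text
clock: 6.85
position: [0.5419, 0.1659, 0.111]
orientation: [0.0, 0.028, 1.0, 0.0]
wrist_force: [-0.1, -0.2, -2.0]
grip_width: 0.0385
grip_force: 28.0
```

```bash
python3 - <<'E'
from h import *
wsnap("w4");a=cv2.imread("pics/w4.png")[100:340,100:400]
b=viewer.snapshot("scene")[140:260,190:340]
o=np.zeros((480,800,3),np.uint8);o[:320,:400]=cv2.resize(a,(400,320));o[:320,400:800]=cv2.resize(b,(400,320),interpolation=cv2.INTER_CUBIC)
cv2.imwrite("pics/c4.png",o[:320])
E
```

```text
(no output)
```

View pics/c4.png

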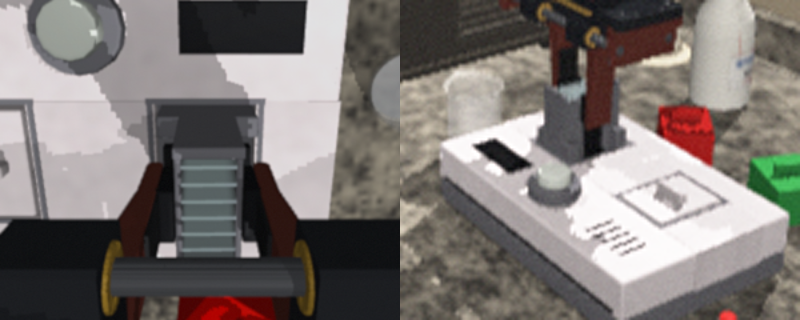

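Both pads are pinched against the cassette body between the fingers, it is upright, and the button is up. The wrist force matches the cassette's weight. I'll keep lifting.

>>> drive_tool(deltas="0 0 0 0 0 -0.008 0; 0 0 0 0 0 -0.016 0; 0 0 0 0 0 -0.024 0; 0 0 0 0 0 -0.032 0; 0 0 0 0 0 -0.04 0")

```text
clock: 7.45
position: [0.5419, 0.1658, 0.1516]
orientation: [0.0, 0.028, 1.0, 0.0]
wrist_force: [-0.5, -0.1, -1.6]
grip_width: 0.039
grip_force: 28.0
```

>>> drive_tool(deltas="0 0 0 0 0 -0.01 0; 0 0 0 0 0 -0.025 0; 0 0 0 0 0 -0.04 0; 0 0 0 0 0 -0.055 0; 0 0 0 0 0 -0.065 0")

```text
clock: 7.95
position: [0.5421, 0.1659, 0.2172]
orientation: [0.001, 0.028, 1.0, 0.0]
wrist_force: [1.2, -0.1, -1.6]
grip_width: 0.0385
grip_force: 28.0
```

>>> drive_tool(deltas="0 0 0 0 0 0 0; 0 0 0 0 0 0 0; 0 0 0 0 0 0 0; 0 0 0 0 0 0 0; 0 0 0 0 0 0 0")

```text
clock: 8.45
position: [0.5414, 0.1657, 0.2151]
orientation: [-0.0, 0.028, 1.0, -0.0]
wrist_force: [-0.2, -0.0, -1.5]
grip_width: 0.0386
grip_force: 28.0
```

```bash
python3 - <<'E'
from h import *
b=viewer.snapshot("scene")[100:300,170:350];c=viewer.snapshot("side")[100:300,180:340]
cv2.imwrite("pics/c5.png",np.hstack([cv2.resize(b,(400,444),interpolation=cv2.INTER_CUBIC),cv2.resize(c,(356,444),interpolation=cv2.INTER_CUBIC)]))
E
```

```text
(no output)
```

View pics/c5.png

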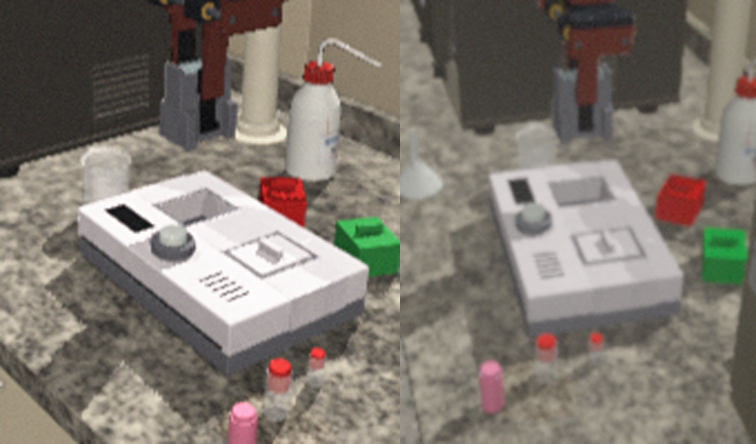

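The cassette hangs upright well clear of the emptied well, with the underside at about 0.14 m. The button is up, and the plug, beaker and vial are undisturbed.

```bash
python3 -c "
from workcell import close_job
print(close_job())"
```

```text
the job is handed in; nothing more can be done
None
```

I pressed the stop button to its stop and let it up, then lifted the cassette out by its pinched catches. I handed the job in with the cassette held still and upright, its underside about 8 cm above the reader; the hand-in returned no verdict.

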